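# Put the wrench sockets back on their rail in order of size

## Task

Put the four loose sockets back on the studs of the storage rail, one to a stud and fully down on it with the hexagon opening up, in order of size: the smallest next to the yellow end cap, growing to the largest at the black end. Leave the red oiler standing where it is.

Things in the scene. Friction and masses are not known exactly. Their poses are not given: they have to be found in the camera images.
- socket_35: Smallest of four loose bright-steel wrench sockets, standing on its drive end, hexagon opening up. Outer diameter 35 mm over the upper half (grip there), height 52 mm, hexagon 22 mm across flats; drive end 35 mm in diameter with a 19.6 mm square hole in its underside; about 0.18 kg. Origin: centre of its underside; z up its axis.
- socket_42: Second smallest of four loose bright-steel wrench sockets, standing on its drive end, hexagon opening up. Outer diameter 42 mm over the upper half (grip there), height 56 mm, hexagon 27 mm across flats; drive end 38 mm in diameter with a 19.6 mm square hole in its underside; about 0.25 kg. Origin: centre of its underside; z up its axis.
- socket_50: Second largest of four loose bright-steel wrench sockets, standing on its drive end, hexagon opening up. Outer diameter 50 mm over the upper half (grip there), height 62 mm, hexagon 34 mm across flats; drive end 43 mm in diameter with a 19.6 mm square hole in its underside; about 0.36 kg. Origin: centre of its underside; z up its axis.
- socket_59: Largest of four loose bright-steel wrench sockets, standing on its drive end, hexagon opening up. Outer diameter 59 mm over the upper half (grip there), height 68 mm, hexagon 41 mm across flats; drive end 50 mm in diameter with a 19.6 mm square hole in its underside; about 0.52 kg. Origin: centre of its underside; z up its axis.
- stud_a: One of four identical studs, in any order along the fixed aluminium rail, 68 to 92 mm apart: black clip 44 x 34 mm with an upright steel post 12 mm thick, 19 mm tall, its upper 8 mm tapering to a 5 mm tip. The post enters a socket's square hole (4 mm play each way); the socket rests on the clip. Origin: foot of the post on the clip's flat top, 20 mm above the bench; z up, y along the rail.
- stud_b: One of four identical studs, in any order along the fixed aluminium rail, 68 to 92 mm apart: black clip 44 x 34 mm with an upright steel post 12 mm thick, 19 mm tall, its upper 8 mm tapering to a 5 mm tip. The post enters a socket's square hole (4 mm play each way); the socket rests on the clip. Origin: foot of the post on the clip's flat top, 20 mm above the bench; z up, y along the rail.
- stud_c: One of four identical studs, in any order along the fixed aluminium rail, 68 to 92 mm apart: black clip 44 x 34 mm with an upright steel post 12 mm thick, 19 mm tall, its upper 8 mm tapering to a 5 mm tip. The post enters a socket's square hole (4 mm play each way); the socket rests on the clip. Origin: foot of the post on the clip's flat top, 20 mm above the bench; z up, y along the rail.
- stud_d: One of four identical studs, in any order along the fixed aluminium rail, 68 to 92 mm apart: black clip 44 x 34 mm with an upright steel post 12 mm thick, 19 mm tall, its upper 8 mm tapering to a 5 mm tip. The post enters a socket's square hole (4 mm play each way); the socket rests on the clip. Origin: foot of the post on the clip's flat top, 20 mm above the bench; z up, y along the rail.
- small_end_cap: Yellow end cap of the rail, 42 x 26 x 17 mm, with a small white hexagon: marks the small end, left or right. The other end has a black cap with a larger hexagon, 352 mm away. Origin: centre of its underside on the bench; y along the rail. The studs stand 50 to 62, 130 to 142, 210 to 222 and 290 to 302 mm from it.
- oiler: Bystander: red dish-shaped bench oiler with a brass stem, loose, 104 mm in diameter, 83 mm tall, standing to the right of the rail. Origin: centre of its underside, z up.
There are look-alikes about, which are no part of the job. Leave any green or pink look-alike of the stud_c alone. Leave any blue look-alike of the socket_42 alone.

How it is judged:
By the outcome, as a careful person would: the job done as asked, in the order asked, and still so for the second after the job is handed in, with the robot touching nothing.
It also fails if it takes over 99 s, if anything falls off the work surface, if the arm or the gripper's body presses on something with over 40 N, if the wrist force passes 120 N, or if a joint passes its speed limit or range.

## Robot

A 6-joint arm with a two-finger parallel gripper is mounted at the origin on the work surface; the furniture and walls round the work are solid. World frame = base frame: x ahead of the robot, y to its left, z up, the work surface at z = 0. Lengths are in mm, angles in rad, forces in N, time in s.
With the tool pointing down it reaches from about 275 to 825 mm from the base axis. Payload 4.9 kg.
Tool frame: the origin (TCP) lies at the very end of the fingers, on their centre line; the grasp point (between the pads) lies 19 mm behind it; z points along the fingers, y is the direction in which the jaws open and shut (so a half turn about z gives the same grasp; the last joint's range is limited). The gripper opens to 85 mm and grips with 20 to 120 N. Pads are 22 mm wide; open, the fingers measure 114 mm over their backs; the gripper's body (76 mm by 85 mm) begins 54 mm behind the grasp point. The pads swing forward as they close: fully open they stand 13 mm farther back than shut.
Start: joints at [1.022, 0.326, -0.193, 1.052, 0, 1.437], TCP at [221.65, 503.378, 231.281] pointing down, gripper open.
Joint ranges: [-2.65, 2.65], [-0.97, 1.79], [-1.3, 1.35], [-1.93, 2.1], [-1.47, 1.37], [-3.14, 3.14]. Speed limits (rad/s): [2.57, 2.57, 3.14, 3.14, 3.14, 3.14].

## Interface

Orientations are given as [roll, pitch, yaw] about the fixed x, y, z axes, in that order (R = Rz(yaw) Ry(pitch) Rx(roll)).
In Python, from bench import bot, solve_ik, imaging gives the robot as it stands. Calls block until the motion is done:
- bot.move_ptp(position, orientation): joint-space move of the TCP to a pose.
- bot.movel(position, rot=None, max_speed=150, threshold=None): straight line of the TCP; rot=None keeps the orientation; max_speed is the mean speed in mm/s. With threshold (N) it stops when the force on the tool has changed by that much, and returns True; else False.
- bot.move_j(angles): joint-space move.
- bot.grip(opening, effort=None): opening from 0.0 (shut) to 1.0 (fully open); effort is the grip in N (None keeps the last); returns when the fingers have stopped.
- bot.dwell(seconds).
- solve_ik(position, orientation): joint angles nearest the present ones, or None.
- bot.get_state(): the state.
- imaging.capture(name): name is "scene" or "top" or "wrist"; returns the picture (420x560x3 uint8, blue, green, red); there is no depth.
- imaging.camera_model(name): a dict with "K" (3x3 intrinsics, pixels), "position" and "rotation" of the camera in the world. Camera axes: x right, y up, looking along -z (the intrinsics and any distortion apply to the point x, -y, -z); pixel columns grow to the right and rows downward; lengths in mm; the calibration is good to about 2 mm. A picture is of the moment at which its call begins: read the wrist's pose just before it. camera_model takes no time and is no camera call; for the wrist camera it gives the pose at the moment of the call.
A pose or a line that the arm cannot do raises bot.IKError and nothing moves.
- bot.sign_off(): hands the job in, once; it reports no verdict.
The state is a dict: "t": time; "qpos": joint angles; "joint_velocities": joint speeds; "effort": joint torques, N m; "tcp_pos": TCP position; "orientation": TCP orientation; "contact_force": force on the tool from outside, world axes, zero at the start; "wrist_torque": the same for the moment, N m; "opening": opening from 0.0 (shut) to 1.0 (fully open).
Only numpy, scipy, OpenCV 4.12 (cv2) and the standard library are available. Lean on these libraries where they do the work, as an engineer would, in place of code of your own. Each camera call takes 0.05 s, during which the arm holds its last target. There are 200 camera calls.

## Working session

There is one attempt and no reset: what is moved stays moved. The work goes in short steps, each a Python script; the robot and the scene stay as the last script left them, time stands still between calls to the robot, and variables do not carry over. Pictures are saved under pics/ and viewed, about 12 in all and at most 16, crops included, and the job is handed in when it is done.

```bash
ls; mkdir -p pics; python3 - <<'E'
from bench import bot, imaging
import cv2, numpy as np
for n in ("scene","top"):
    im=imaging.capture(n); cv2.imwrite(f"pics/{n}0.png",im)
    m=imaging.camera_model(n); print(n,m)
print(bot.get_state())
E
```

```text
pics
scene {'K': array([[437.82220564,   0.        , 282.96664096],
       [  0.        , 437.82220564, 208.69616143],
       [  0.        ,   0.        ,   1.        ]]), 'position': array([-418.02836702, -567.44039581,  641.90613674]), 'rotation': array([ 1.09923   ,  0.01607372, -1.00653079])}
top {'K': array([[382.32364724,   0.        , 279.13462619],
       [  0.        , 382.32364724, 209.19483078],
       [  0.        ,   0.        ,   1.        ]]), 'position': array([494.87547559,  69.30888365, 955.30423714]), 'rotation': array([ 0.05785133,  0.00461419, -1.55948009])}
{'t': 0.1, 'qpos': array([ 1.02179458e+00,  3.26877073e-01, -1.93480893e-01,  1.05199242e+00,
        4.45402765e-05,  1.43660665e+00]), 'joint_velocities': array([ 0.00085625, -0.00029162,  0.0045339 , -0.00090042,  0.00084381,
       -0.00133908]), 'effort': array([-7.26383178e-05, -4.44240403e+01,  2.63037372e+01,  7.90609745e-03,
       -1.39479139e-04, -4.52696312e-06]), 'tcp_pos': array([221.36066606, 502.92497352, 230.577288  ]), 'orientation': array([-3.14005852e+00, -2.52053050e-04,  2.72678035e+00]), 'contact_force': array([ 0.00414401, -0.46348147,  0.49146702]), 'wrist_torque': array([-0.00368524,  0.00376801,  0.031873  ]), 'opening': 0.9990612128623442}
```

View pics/top0.png

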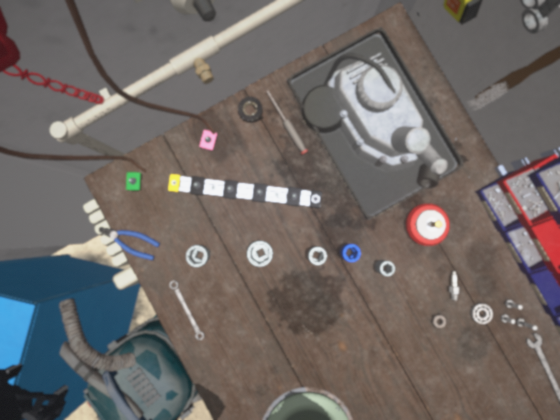

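View pics/scene0.png

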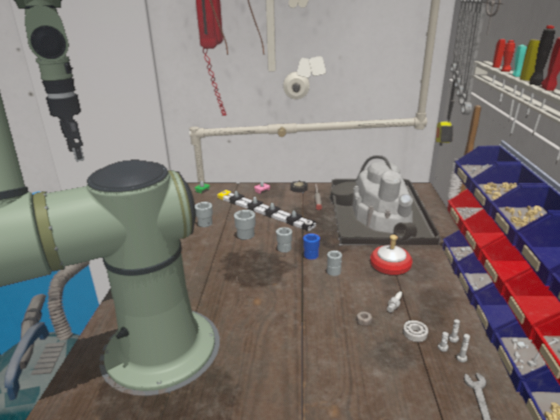

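Top view: the yellow cap is at (174,183) and the black end at (316,199). Bright sockets are at (197,256), (260,253), (317,256) and (387,268). The blue look-alike is at (352,253), and the green and pink look-alike studs are at (133,181) and (208,140). I'll enlarge this area before measuring.

```bash
cat > h.py <<'E'
import numpy as np, cv2
from scipy.spatial.transform import Rotation as Ro
from bench import bot, solve_ik, imaging
def ray(m,uv):
    K=m["K"]; d=np.linalg.inv(K)@[uv[0],uv[1],1.]
    if "dist" in m: pass
    d=d*[1,-1,-1]
    return np.array(m["position"]), Ro.from_euler("xyz",m["rotation"]).as_matrix()@d
def onz(m,uv,z):
    p,d=ray(m,uv); return p+d*(z-p[2])/d[2]
def proj(m,X):
    c=Ro.from_euler("xyz",m["rotation"]).as_matrix().T@(np.array(X)-m["position"]); c=c*[1,-1,-1]
    u=m["K"]@c; return u[:2]/u[2]
E
python3 - <<'E'
from h import *
im=cv2.imread("pics/top0.png")
c=cv2.resize(im[160:290,155:415],None,fx=3,fy=3,interpolation=cv2.INTER_CUBIC); cv2.imwrite("pics/c1.png",c)
m=imaging.camera_model("top")
hsv=cv2.cvtColor(im,cv2.COLOR_BGR2HSV)
for nm,uv,z in [("yel",(174,183),17),("blk",(316,199),17),("s197",(197,256),60),("s260",(260,253),60),("s317",(317,256),60),("s387",(387,268),52),("blue",(352,253),56),("oil",(429,225),30)]:
    print(nm,onz(m,uv,z).round(1))
E
```

```text
yel [611.1 334.8  17. ]
blk [575.3 -16.2  17. ]
s197 [435.3 264.3  60. ]
s260 [443.9 117.5  60. ]
s317 [438.5 -15.4  60. ]
s387 [ 411.9 -180.2   52. ]
blue [446.2 -97.5  56. ]
oil [ 514.2 -288.    30. ]
```

View pics/c1.png

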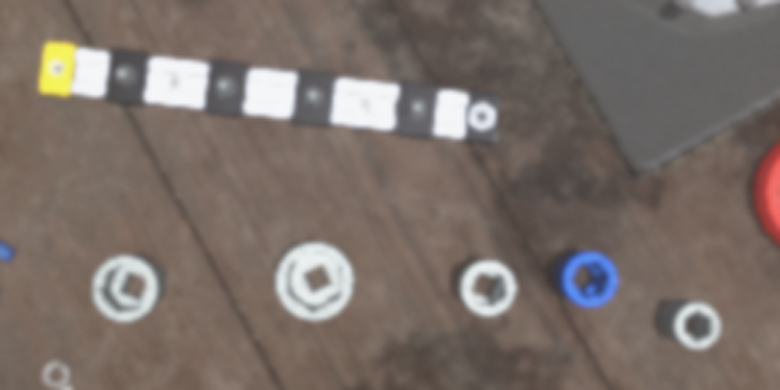

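Rail length comes out at 352.8 mm, matching the given 352. By diameter: (260,253) is socket_59, (197,256) is socket_50, (317,256) is socket_42, and (387,268) is socket_35. (352,253) is blue, so it's a look-alike. The studs in the crop are at (125,74), (226,86), (313,95) and (418,107), all on the rail. I'll check these from close up with the wrist camera.

```bash
python3 - <<'E'
from h import *
m=imaging.camera_model("top")
for c in [(125,74),(226,86),(313,95),(418,107)]: print(onz(m,(155+c[0]/3,160+c[1]/3),39).round(1))
for yaw in (np.pi/2-.1,-np.pi/2-.1):
  for p in [(590,160,260),(600,290,60),(580,30,60),(435,264,60),(412,-180,60)]:
    q=solve_ik(p,[np.pi,0,yaw]); print(round(yaw,2),p,None if q is None else np.round(q,2))
w=imaging.camera_model("wrist"); s=bot.get_state(); print(w, s["tcp_pos"],s["orientation"])
bot.move_ptp([585,160,300],[np.pi,0,np.pi/2-.1])
w=imaging.camera_model("wrist"); im=imaging.capture("wrist"); cv2.imwrite("pics/w1.png",im)
print(w,bot.get_state()["t"],bot.get_state()["qpos"].round(2))
E
```

```text
[605.  273.7  39. ]
[596.1 192.3  39. ]
[589.6 122.3  39. ]
[580.9  38.   39. ]
1.47 (590, 160, 260) [0.14 0.43 0.03 1.17 0.   1.81]
1.47 (600, 290, 60) [ 0.34  0.68 -0.07  0.82  0.    2.01]
1.47 (580, 30, 60) [-0.08  0.55 -0.33  0.7   0.    1.6 ]
1.47 (435, 264, 60) [ 0.4   0.44 -0.52  0.61  0.    2.07]
1.47 (412, -180, 60) [-0.58  0.35 -0.67  0.55  0.    1.09]
-1.67 (590, 160, 260) [ 0.14  0.43  0.03  1.17  0.   -1.33]
-1.67 (600, 290, 60) [ 0.34  0.68 -0.07  0.82  0.   -1.13]
-1.67 (580, 30, 60) [-0.08  0.55 -0.33  0.7   0.   -1.55]
-1.67 (435, 264, 60) [ 0.4   0.44 -0.52  0.61  0.   -1.07]
-1.67 (412, -180, 60) [-0.58  0.35 -0.67  0.55  0.   -2.05]
{'K': array([[297.7215825 ,   0.        , 282.81249973],
       [  0.        , 297.7215825 , 211.20989222],
       [  0.        ,   0.        ,   1.        ]]), 'position': array([148.19751642, 536.04286541, 371.70071908]), 'rotation': array([-0.3195014 ,  0.00247437,  1.15725461])} [221.36066606 502.92497352 230.577288  ] [-3.14005852e+00 -2.52053050e-04  2.72678035e+00]
{'K': array([[297.7215825 ,   0.        , 282.81249973],
       [  0.        , 297.7215825 , 211.20989222],
       [  0.        ,   0.        ,   1.        ]]), 'position': array([593.05646234, 241.75410182, 441.01169922]), 'rotation': array([-0.32032984,  0.00074765, -0.09701511])} 1.9833 [0.15 0.4  0.09 1.26 0.   1.82]
```

View pics/w1.png

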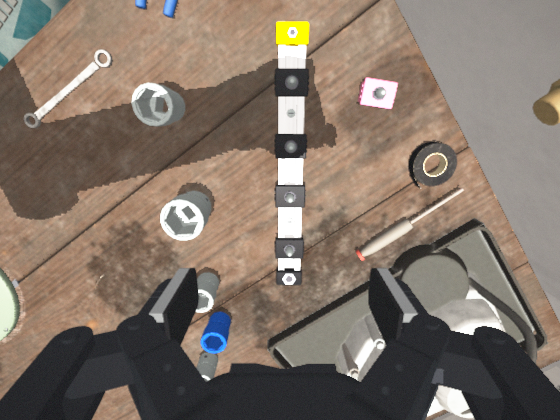

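The wrist view shows the rail upright, with the yellow cap at (292,33) and stud posts at (292,82), (291,146), (290,197) and (289,250). Socket_50 is at (155,104), socket_59 at (185,219) and socket_42 at (207,295); the blue one at (215,340) stays put. Next I'll take a nadir shot over each socket and over each half of the rail.

```bash
python3 - <<'E'
from h import *
O=[np.pi,0,np.pi/2-.1]
T={"s3":(593,157,39),"s1":(600,233,39),"50":(435,264,62),"59":(444,117,68),"42":(438,-15,56),"35":(412,-180,52)}
tiles=[]
import pickle; D={}
for k,p in T.items():
    bot.move_ptp([p[0]-8,p[1]-82,210],O); bot.dwell(.15)
    w=imaging.camera_model("wrist"); im=imaging.capture("wrist"); cv2.imwrite(f"pics/n_{k}.png",im)
    D[k]=(w,p); u=proj(w,p).astype(int)
    print(k,u,w["position"].round(1))
    t=im[:270,150:430]; tiles.append(cv2.resize(t,(266,256)))
pickle.dump(D,open("D.pkl","wb"))
cv2.imwrite("pics/t1.png",np.vstack([np.hstack(tiles[:3]),np.hstack(tiles[3:])]))
print(bot.get_state()["t"])
E
```

```text
s3 [280 112] [594.4 157.1 353.2]
s1 [281 110] [600.7 231.4 351.4]
50 [279 110] [437.2 262.4 351.3]
59 [282 112] [444.7 116.6 351. ]
42 [282 112] [438.6 -15.1 351.1]
35 [282 112] [ 412.8 -179.8  351.1]
6.8083
```

View pics/t1.png

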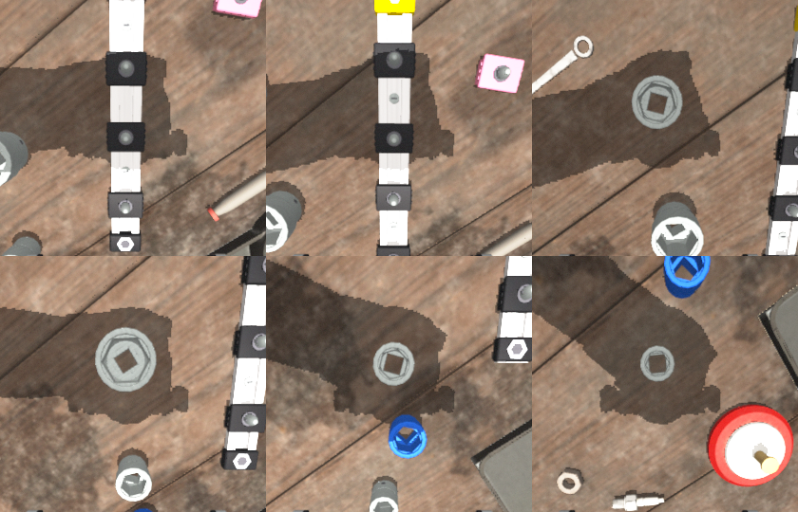

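The tiles show each socket nearly face-on at about nadir, with square holes visible and round posts on black clips. The blue look-alike is separate. Next I'll fit the rims and clips, check them against the known sizes, and confirm heights against the top view.

```bash
cat > meas.py <<'E'
from h import *
def socket(im,w,p,dia,h):
    """rim centre on plane z=h from contour nearest projection of p"""
    hsv=cv2.cvtColor(im,cv2.COLOR_BGR2HSV); s=hsv[...,1].astype(int); v=hsv[...,2].astype(int)
    mk=((s<55)&(v>85)).astype(np.uint8)*255
    mk=cv2.morphologyEx(mk,cv2.MORPH_OPEN,np.ones((2,2),np.uint8))
    u=proj(w,p)
    cs=[c for c in cv2.findContours(mk,cv2.RETR_EXTERNAL,cv2.CHAIN_APPROX_NONE)[0] if cv2.contourArea(c)>200]
    c=min(cs,key=lambda c:np.hypot(*(np.array(cv2.minEnclosingCircle(c)[0])-u)))
    (e,ax,_)=cv2.fitEllipse(cv2.convexHull(c))
    d=np.linalg.norm(ray(w,e)[1])
    s=(w["position"][2]-h)/w["K"][0,0]
    return onz(w,e,h),np.array(ax)*s,np.array(e)
E
python3 - <<'E'
from meas import *
import pickle
D=pickle.load(open("D.pkl","rb"))
for k,d,h in (("50",50,62),("59",59,68),("42",42,56),("35",35,52)):
    w,p=D[k]; r=socket(cv2.imread(f"pics/n_{k}.png"),w,p,d,h); print(k,[x.round(1) for x in r])
for k in ("s3","s1"):
    w,p=D[k]; im=cv2.imread(f"pics/n_{k}.png"); hsv=cv2.cvtColor(im,cv2.COLOR_BGR2HSV)
    mk=((hsv[...,2]<75)&(hsv[...,1]<90)).astype(np.uint8)*255; mk[:,:255]=0; mk[:,308:]=0; mk[270:]=0
    mk=cv2.morphologyEx(mk,cv2.MORPH_CLOSE,np.ones((7,7),np.uint8)); mk=cv2.morphologyEx(mk,cv2.MORPH_OPEN,np.ones((7,7),np.uint8))
    for c in cv2.findContours(mk,cv2.RETR_EXTERNAL,cv2.CHAIN_APPROX_NONE)[0]:
        if cv2.contourArea(c)<200: continue
        r=cv2.minAreaRect(c); s=(w["position"][2]-20)/297.7
        print(k,np.round(r[0],1),np.round(np.array(r[1])*s,1),round(r[2],1),onz(w,r[0],20).round(1))
E
```

```text
50 [array([437.4, 266.1,  62. ]), array([52.9, 55.8]), array([282.3, 108.2])]
59 [array([444.9, 118.8,  68. ]), array([62.1, 65.6]), array([283. , 109.8])]
42 [array([440.3, -16.9,  56. ]), array([44. , 46.5]), array([285. , 114.4])]
35 [array([ 412.5, -181. ,   52. ]), array([37. , 39.3]), array([282.7, 113.8])]
s3 [282.  143.5] [32.5 44.8] 90.0 [591.4 125.1  20. ]
s3 [282.5  72. ] [38.1 48.1] 90.0 [598.9 196.2  20. ]
s1 [284.5 145.5] [32.3 45.6] 90.0 [599.2 197.   20. ]
s1 [281.5  66.5] [32.3 56.8] 90.0 [603.8 275.2  20. ]
```

```bash
python3 - <<'E'
from h import *
import pickle
D=pickle.load(open("D.pkl","rb")); O=[np.pi,0,np.pi/2-.1]
tl=[]
ims={}
for k,p in {"a":(604,275,39),"b":(598,195,39),"c":(591,124,39),"d":(582,38,39)}.items():
    bot.move_ptp([p[0]-8,p[1]-82,150],O); bot.dwell(.2)
    w=imaging.camera_model("wrist"); im=imaging.capture("wrist"); cv2.imwrite(f"pics/p_{k}.png",im); D[k]=(w,p)
    u=proj(w,p); x,y=u.round().astype(int); x0,y0=x-40,y-35
    c=im[y0:y0+70,x0:x0+80]
    g=cv2.cvtColor(c,cv2.COLOR_BGR2GRAY); 
    tl.append(cv2.resize(c,None,fx=5,fy=4*5/4,interpolation=cv2.INTER_NEAREST)); print(k,"origin",x0,y0,"camz",w["position"].round(1))
    for th in (55,65,75):
      mk=(g>th).astype(np.uint8); n,l,st,ce=cv2.connectedComponentsWithStats(mk)
      for i in range(1,n):
        if 40<st[i,4]<900 and abs(ce[i]-[40,35]).max()<15: print(" ",th,st[i],ce[i].round(1),onz(w,ce[i]+[x0,y0],30).round(1))
pickle.dump(D,open("D.pkl","wb"))
cv2.imwrite("pics/t2.png",cv2.resize(np.vstack([np.hstack(tl[:2]),np.hstack(tl[2:])]),(680,595)))
E
```

```text
a origin 241 74 camz [605.1 272.7 291.4]
  55 [ 34  20  21  22 363] [44.  30.8] [607.5 278.4  30. ]
  65 [ 34  21  21  21 337] [44.1 31. ] [607.5 278.2  30. ]
  75 [ 35  21  19  21 326] [43.9 30.9] [607.4 278.3  30. ]
b origin 242 77 camz [598.7 194.5 291.2]
  55 [ 31  22  21  22 358] [41.  32.8] [599.  196.6  30. ]
  65 [ 31  23  21  21 336] [40.9 33. ] [598.9 196.4  30. ]
  75 [ 32  23  19  21 314] [40.9 33.1] [598.9 196.4  30. ]
c origin 242 77 camz [591.6 123.9 291.1]
  55 [ 31  24  21  23 371] [40.8 35. ] [591.6 124.2  30. ]
  65 [ 31  25  20  21 344] [40.6 35.2] [591.4 124.1  30. ]
  75 [ 31  25  20  21 330] [40.7 35.3] [591.4 124.   30. ]
d origin 242 77 camz [582.6  37.9 291.1]
  55 [ 31  23  21  22 361] [40.8 33.2] [582.7  39.7  30. ]
  65 [ 31  23  20  21 339] [40.6 33.2] [582.6  39.7  30. ]
  75 [ 31  23  20  21 321] [40.6 33.3] [582.5  39.6  30. ]
```

View pics/t2.png

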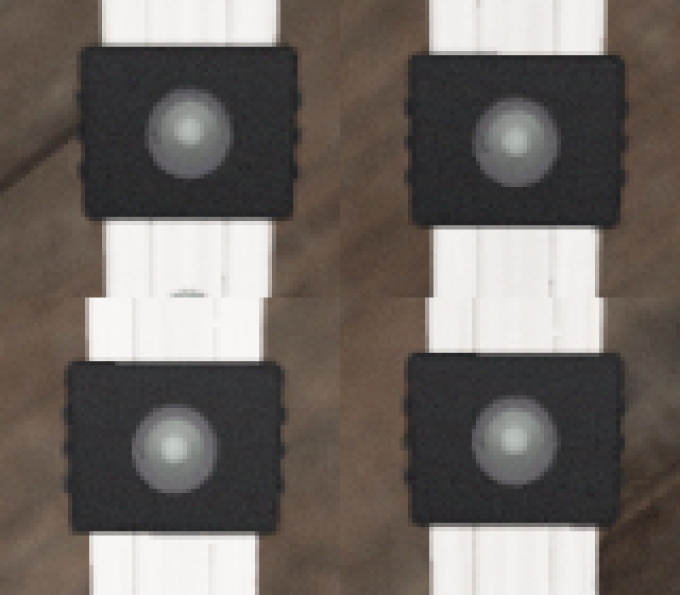

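The posts are at a (607.5,278.3), b (599,196.4), c (591.4,124.1) and d (582.6,39.7). They are collinear, 82, 73 and 85 mm apart, and a is about 57 mm from the yellow cap, so everything agrees. I'll start with the largest socket on d.

```bash
cat > pp.py <<'E'
from meas import *
O=[np.pi,0,np.pi/2-.1]
S={"a":(607.5,278.3),"b":(599,196.4),"c":(591.4,124.1),"d":(582.6,39.7)}
P={"59":(444.9,118.8,68,59),"50":(437.4,266.1,62,50),"42":(440.3,-16.9,56,42),"35":(412.5,-181,52,35)}
def st(msg):
    s=bot.get_state(); print(msg,"t",round(s["t"],1),s["tcp_pos"].round(1),"F",s["contact_force"].round(1),"op",round(s["opening"],3))
    return s
def pick(k):
    x,y,h,_=P[k]; g=h-35
    bot.grip(1.0); bot.move_ptp([x,y,h+25],O); bot.movel([x,y,g],max_speed=100); st("at "+k)
    bot.grip(0.0,60); st("gripped"); bot.movel([x,y,g+105],max_speed=200); st("lifted")
def place(k,s):
    h=P[k][2]; x,y=S[s]; g=h-35
    bot.move_ptp([x,y,g+105],O); bot.movel([x,y,g+46],max_speed=150); bot.dwell(.1)
    hit=bot.movel([x,y,g+19],max_speed=40,threshold=8); s=st(f"down hit={hit}"); dz=s["tcp_pos"][2]-(g+20)
    print("height error",round(dz,1)); return dz
def release(k):
    p=bot.get_state()["tcp_pos"]; bot.grip(1.0); bot.movel([p[0],p[1],p[2]+90],max_speed=200); st("released")
E
python3 - <<'E'
from pp import *
pick("59")
if bot.get_state()["opening"]>.4:
    dz=place("59","d")
    if abs(dz)<3: release("59")
cv2.imwrite("pics/a59.png",imaging.capture("wrist"))
E
```

```text
at 59 t 12.7 [445.6 118.5  33.3] F [0.2 0.2 0.5] op 1.0
gripped t 13.1 [445.  118.8  34. ] F [-2.7 -0.3  7.5] op 0.673
lifted t 13.8 [444.1 118.7 137.2] F [-0.9 -1.  -4.4] op 0.673
down hit=True t 15.7 [582.1  39.7  54. ] F [-0.2 -0.2  4.2] op 0.668
height error 1.0
released t 16.7 [581.7  39.7 143.4] F [-1.   0.2 -1.1] op 1.0
```

View pics/a59.png

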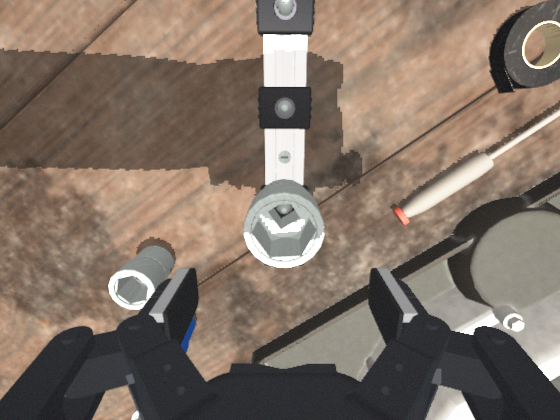

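Socket_59 at (284,225) sits on stud d, with the post tip visible in its square hole. Force contact came at the expected height. I'll do the other three, stopping on any height error.

```bash
python3 - <<'E'
from pp import *
for k,s,lo in (("50","c",.35),("42","b",.25),("35","a",.15)):
    pick(k)
    if bot.get_state()["opening"]<lo: print("no grasp"); break
    dz=place(k,s)
    if abs(dz)>3: print("MISFIT"); break
    release(k)
cv2.imwrite("pics/a35.png",imaging.capture("wrist"))
E
```

```text
at 50 t 18.8 [438.  266.   27.3] F [0.9 0.  0.5] op 1.002
gripped t 19.2 [437.6 266.4  27.9] F [-1.2 -0.4  6.8] op 0.568
lifted t 19.9 [436.7 265.8 131.2] F [-0.1 -0.2 -4.3] op 0.564
down hit=True t 22.0 [590.9 124.   48. ] F [-0.1 -0.   4.3] op 0.566
height error 1.0
released t 23.0 [590.5 123.9 137.4] F [0.7 0.3 0.6] op 1.0
at 42 t 24.9 [440.9 -16.8  21.2] F [-0.6  0.5  0.7] op 1.002
gripped t 25.4 [440.4 -17.   21.8] F [-2.3  0.4  7.8] op 0.485
lifted t 26.0 [439.7 -16.8 125.3] F [-1.1  0.1 -3.7] op 0.49
down hit=True t 28.3 [598.4 196.3  41.8] F [-0.4 -1.4  5.9] op 0.485
height error 0.8
released t 29.4 [598.  196.2 131.3] F [-0.7 -0.  -0.5] op 1.002
at 35 t 32.0 [ 412.9 -181.    17.2] F [-0.1  1.2 -0.2] op 0.997
gripped t 32.5 [ 412.6 -181.2   17.6] F [-0.6  0.6  5.7] op 0.397
lifted t 33.2 [ 412.  -180.7  121.3] F [ 0.  -0.2 -2.7] op 0.401
down hit=True t 36.2 [606.9 278.2  37.7] F [-0.8  0.   4.8] op 0.393
height error 0.7
released t 37.4 [606.5 278.  127. ] F [-0.2 -0.5 -1.1] op 1.001
```

```bash
python3 - <<'E'
from pp import *
bot.move_ptp([585,75,300],O); bot.dwell(.3)
wm=imaging.camera_model("wrist"); w=imaging.capture("wrist")
bot.move_ptp([350,-50,320],O); bot.dwell(.3)
m=imaging.camera_model("top"); t=imaging.capture("top"); cv2.imwrite("pics/tf.png",t)
s=imaging.capture("scene")
for k,q in (("59","d"),("50","c"),("42","b"),("35","a")):
    h=P[k][2]+20
    for n,im,mm in (("wrist",w,wm),("top",t,m)):
        r=socket(im,mm,(*S[q],h),0,h); print(k,n,(r[0][:2]-S[q]).round(1),r[1].round(1))
a=cv2.resize(w[:270,140:440],(400,360)); b=cv2.resize(t[150:285,155:455],(800,360))[:,:400*2]
c=cv2.resize(s[170:290,180:430],(400,192))
cv2.imwrite("pics/f.png",np.vstack([cv2.resize(np.hstack([a,cv2.copyMakeBorder(c,84,84,0,0,cv2.BORDER_CONSTANT)]),(800,360)),cv2.resize(b,(800,240))]))
E
```

```text
59 wrist [ 79.4 -38.9] [29.6 83.8]
59 top [-109.8 -984.5] [ 906.8 3656.9]
50 wrist [ 3.3 24.1] [ 70.5 324. ]
50 top [ -118.8 -1075.9] [ 913.1 3682.2]
42 wrist [ -4.3 -48.3] [ 71.7 329.4]
42 top [ -126.5 -1155.2] [ 919.3 3707.5]
35 wrist [ 98.4 -38.5] [47.7 52.6]
35 top [-133.  -131.4] [ 52.4 109.2]
```

View pics/f.png

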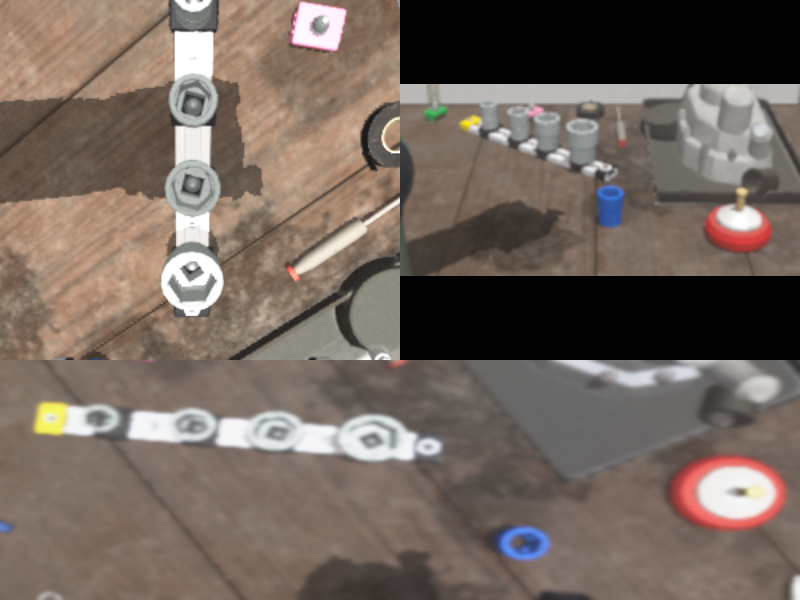

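The sockets stand upright on the rail and grow in size from the yellow cap to the black end, with posts visible in the holes. The oiler and blue look-alike are where they were. The automatic rim fit merged each socket with the white rail, so those offsets mean nothing. The pictures and the contact heights (within 1 mm) are what I'm relying on. The gripper is clear.

```bash
python3 -c "
from bench import bot
bot.sign_off(); print(bot.get_state()['t'])"
```

```text
the job is handed in; nothing more can be done
the job is handed in; nothing more can be done
```

All four sockets are back on the rail, hexagon up, running 35, 42, 50, 59 from the yellow cap to the black end. I handed the job in with the gripper clear. The last clock reading was 37.4 s, just before the final look, so it finished well under 99 s.

- **Seating:** each socket touched down within 1 mm of its fully seated height. In the final pictures all four stand upright in the right order, and the post shows in the hole of the 42, 50 and 59; the 35 was only partly in the close-up.
- **Bystanders:** the oiler and the blue, green and pink look-alikes were never touched, and the final pictures show them in place.
- **Check that failed:** the automatic rim-centre measurement at the end gave no usable numbers, because the sockets merged with the white rail in the image. The final check therefore rests on the pictures and the touchdown heights.

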